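Refit a captive nut in a mould clamp board

TASK

One nut has come out of the mould clamp board. Without picking it up, gently slide it over the board until it drops into the empty hexagonal pocket, make sure it sits fully home, then swing the open turn button right over it so that it cannot fall out when the board is turned over. Do not force anything, and leave the tub, the sanding block and the stick where they are.

Things in the scene. Friction and masses are not known exactly. Their poses are not given: they have to be found in the camera images.
- board: Plywood mould clamp board 320 x 240 x 24 mm, fixed; origin under its centre on the bench (z = 0), x along the 320 mm side. Near each corner an aluminium nut plate, 72 mm square, is let in level with its upper face (z = 24 mm). Corners x, y = +105, +65; -105, +65; -105, -65 mm are finished: nut in, a turn button like the open one over it. The corner at +105, -65 is open.
- pocket (a point): Drawing position of the empty pocket's centre, on the board's face; axes as the board's. Pocket: hexagon 32 mm across flats, 10.5 mm deep, flat floor, square edges, two flats at right angles to x. Its plate has oversize screw holes and was set by eye: the real pocket lies up to 4 mm off along x and along y, turned up to 0.04 rad; find it by feel or sight.
- nut_centre (a point): Loose steel low nut, hexagon 30 mm across flats, 34.6 mm over corners, 10 mm high, 20 mm bore, about 35 g, lying flat on the board. Point at its centre, half-way up: 5 mm above the board's face as it lies, 5.5 mm below the face when fully home. z along the bore; two flats at right angles to x, the others every 60 degrees.
- pivot (a point): Pivot of the open turn button on the board's face, 40 mm from the pocket's drawing position along the board's +y; axes as the board's. The screw head stands 7.5 mm above the face.
- turn_button (a joint): Angle of the open turn button: 0 closed, on its stop, pointing from the pivot to the board's -y over the pocket; grows counter-clockwise from above (1.57: to +x); starts at 1.45 to 2.0. Strip 18 mm wide, to 55 mm from the pivot, 1.5 to 4.5 mm above the face; round stud, 10 mm diameter, 36 mm from the pivot, 4.5 to 16.5 mm above the face. Needs 1 to 2 N at the stud, stays where left.
- tub: Filler tub with a lid, 85 mm diameter, 59 mm high, standing on the bench; origin at the centre of its foot. Leave alone.
- sanding_block: Cork sanding block 100 x 66 x 25 mm lying on the bench; origin at the centre of its underside. Leave alone.
- stick: Wooden mixing stick 132 x 18 x 4 mm lying on the bench; origin at the centre of its underside, x along it. Leave alone.

How it is judged:
By the outcome, as a careful person would: the job done as asked, in the order asked, and still so for the second after the job is handed in, with the robot touching nothing.
It also fails if it takes over 72 s, if anything falls off the work surface, if the arm or the gripper's body presses on something with over 40 N, if the wrist force passes 120 N, or if a joint passes its speed limit or range.

ROBOT

A 6-joint arm with a two-finger parallel gripper is mounted at the origin on the work surface. World frame = base frame: x ahead of the robot, y to its left, z up, the work surface at z = 0. Lengths are in m, angles in rad, forces in N, time in s.
With the tool pointing down it reaches from about 0.35 to 0.85 m from the base axis. Payload 8.1 kg.
Tool frame: the origin (TCP) lies at the centre of the arm's flange, where the gripper is bolted on; the fingertips stand 186 mm ahead of it and the grasp point (between the pads) lies 167 mm ahead of it (robot.grasp_offset is the distance from the TCP to the grasp point, in m); z points along the fingers, y is the line along which they close (so a half turn about z gives the same grasp; the last joint's range is limited). The gripper opens to 93 mm and grips with 3 to 60 N. Pads are 15 mm wide; open, the fingers measure 128 mm over their backs; the gripper's body (75 mm by 188 mm) begins 65 mm behind the grasp point.
Start: joints at [-1.351, 0.13, 1.488, -0, 1.523, -0.085], TCP at [0.18, -0.572, 0.405] pointing down, gripper open.
Joint ranges: [-2.96, 2.96], [-0.89, 2.26], [0.02, 2.5], [-1.34, 4.48], [0, 2.73], [-2.66, 2.66]. Speed limits (rad/s): [2.39, 2.39, 2.79, 3.14, 3.14, 3.14].

INTERFACE

Orientations are given as a rotation vector (axis times angle).
In Python, from plant import robot gives the robot as it stands.
- The arm moves only by the tool drive_tool, never from a script. Its argument "moves" is one flat list of numbers, 7 for each row, row after row: the finger opening in mm, from 0 to 93, then the shift along the tool's x, y, z in mm, then the turn, a rotation vector about the tool's x, y, z in degrees. A call has 1 to 8 rows; each row shifts and turns the commanded pose from where the row before left it, along the tool's axes as they then stand; what a row does not reach is not made up. A row lasts 1/10 s, in which the tool goes at most 50 mm and 8.59 degrees, less where a joint would pass 70% of its speed; a pose out of reach is approached as far as the arm can. A call is refused whole if a number of a shift passes 50 or a number of a turn 8.59, either way. A call with a gripper value outside its range is refused whole. The fingers move at their own pace and stop on an object; "grip_force" is the grip in N (left out, the last holds). Time passes only in rows, so rows that do not move let the fingers close. It gives the time, the measured TCP pose, the force, the opening and the grip force at its end, in the units of the state.
- robot.read_state(): the state, without advancing time (a new reading comes with each control period).
- robot.read_camera(name): name is "scene" or "side" or "wrist"; returns a dict with "color" (480x640x3 uint8, red, green, blue), "depth" (480x640 float32, m along the optical axis (not along the pixel's ray), 0 where there is no reading), "mtx" (3x3 intrinsics, pixels), "R" (3x3) and "t" (3): a world point X has camera coordinates R X + t. Camera axes: x right, y down, z forward; pixel columns grow to the right and rows downward; lengths in m; the calibration is good to about 2 mm. A picture is of the moment at which its call begins.
- robot.close_job(): hands the job in; it is judged then, once.
The state is a dict: "t": time; "q": joint angles; "dq": joint speeds; "joint_torque": joint torques, N m; "tool_pos": TCP position; "orientation": TCP orientation; "force": force on the tool from outside, world axes, zero at the start; "wrist_torque": the same for the moment, N m; "opening": finger opening in m; "gripper_force": force on a finger pad.
Only numpy, scipy, OpenCV 4.12 (cv2) and the standard library are available. Lean on these libraries where they do the work, as an engineer would, in place of code of your own. Each camera call takes 0.05 s, during which the arm holds its last target. There are 200 camera calls.

## Working session

There is one attempt and no reset: what is moved stays moved. The work goes in short steps, Python scripts to look and compute and a tool call to move; the robot and the scene stay as the last step left them, time stands still between calls to the robot, and variables do not carry over. Pictures are saved under pics/ and viewed, at most 10 in all, crops included, and the job is handed in when it is done.

Besides the shell and the picture viewer there is one more tool, called after ">>>" as name(argument=value, ...) on one line, values as JSON. drive_tool: Moves the arm, as the interface text tells. Its arguments: {"type":"object","properties":{"moves":{"type":"array","items":{"type":"number"}},"grip_force":{"type":"number"}},"required":["moves"]}

```bash
mkdir -p pics; ls; python3 - <<'E'
from plant import robot
import cv2,numpy as np
s=robot.read_state();print(s)
for n in ["scene","wrist"]:
    c=robot.read_camera(n);np.savez(f"{n}0.npz",**c)
    cv2.imwrite(f"pics/{n}0.png",c["color"][:,:,::-1]);print(n,c["mtx"],c["R"],c["t"])
E
```

```text
pics
{'t': 0.0, 'q': array([-1.35138769e+00,  1.31141071e-01,  1.48927078e+00,  5.49637305e-06,
        1.52298964e+00, -8.53491393e-02]), 'dq': array([-0.000626  ,  0.00038675, -0.00084173, -0.00085191,  0.00127096,
       -0.00175655]), 'joint_torque': array([-2.75764805e-04, -5.59845829e+01, -4.91757846e+01,  7.67926709e-02,
        3.55977821e-02, -1.77231482e-04]), 'tool_pos': array([ 0.18003907, -0.57211304,  0.40370381]), 'orientation': array([-3.10340618e+00, -4.76587562e-01,  1.81601382e-04]), 'force': array([ 0.29889403, -0.1882766 , -0.71123991]), 'wrist_torque': array([-0.0183278 ,  0.05988618,  0.03057721]), 'gripper_force': 0.0, 'opening': 0.09308637144282594}
scene [[614.53317277   0.         311.90477623]
 [  0.         614.53317277 231.96409363]
 [  0.           0.           1.        ]] [[ 0.84780058  0.53021964  0.01006542]
 [ 0.37387425 -0.58413429 -0.72042014]
 [-0.37610135  0.61453581 -0.69346486]] [-0.46275897 -0.20258844  1.25691672]
wrist [[330.38132174   0.         320.34460487]
 [  0.         330.38132174 240.51174713]
 [  0.           0.           1.        ]] [[ 0.29998979 -0.95394024 -0.00203866]
 [-0.91317782 -0.2877878   0.28859045]
 [-0.27588474 -0.08471253 -0.95745047]] [-0.59894067 -0.03346162  0.39263515]
```

View pics/scene0.png

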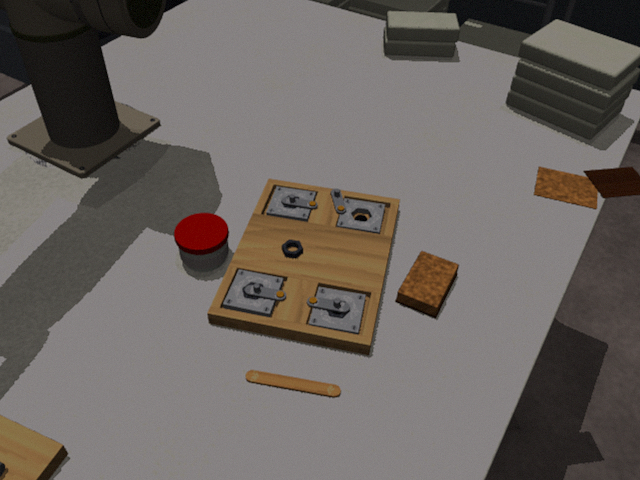

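View pics/wrist0.png

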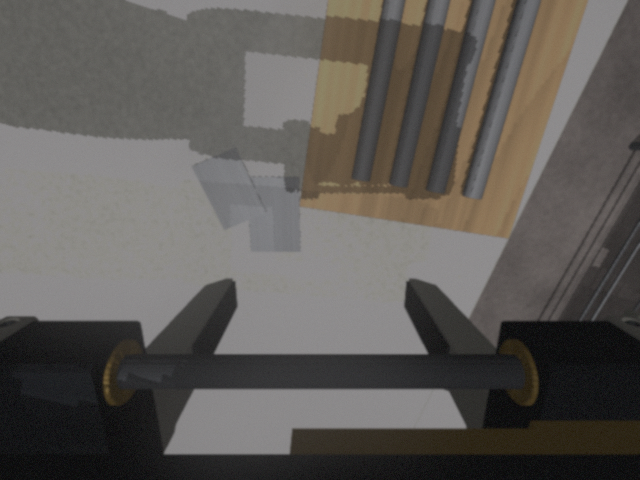

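The scene view shows the board with corners near (270,180), (399,198), (371,347) and (210,318). The loose nut is at (292,249), the empty pocket at (361,215), the button pivot at (341,209) and its stud at (337,194). The wrist view shows only the bench and a rack away from the job.

```bash
cat > h.py <<'E'
import numpy as np,cv2
from scipy.spatial.transform import Rotation as Ro
def ray(c,px,z):
    R,t,K=c["R"],c["t"],c["mtx"]; C=-R.T@t
    d=R.T@np.linalg.inv(K)@np.array([px[0],px[1],1.]); return C+d*(z-C[2])/d[2]
def proj(c,X):
    p=c["mtx"]@(c["R"]@np.asarray(X,float)+c["t"]); return p[:2]/p[2]
def rect(c,o,yaw,size,ppm,z):
    """top view in plane z, centre o, image x = board +x, image up = board +y, ppm px/mm"""
    n=int(size*ppm);a=size/2000
    e=np.array([np.cos(yaw),np.sin(yaw)]);f=np.array([-e[1],e[0]])
    w=[o[:2]+s*a*e+u*a*f for s,u in((-1,1),(1,1),(1,-1),(-1,-1))]
    src=np.float32([proj(c,[*p,z]) for p in w]);dst=np.float32([[0,0],[n,0],[n,n],[0,n]])
    return cv2.warpPerspective(c["color"][:,:,::-1],cv2.getPerspectiveTransform(src,dst),(n,n),flags=cv2.INTER_CUBIC)
E
python3 - <<'E'
from h import *
c=np.load("scene0.npz")
P=[ray(c,p,.024)[:2] for p in((270,180),(399,198),(371,347),(210,318))]
for p in P:print(p)
ce=np.mean(P,0);print(ce,[np.linalg.norm(P[i]-P[i-1]) for i in range(4)])
x=P[0]-P[3]+P[1]-P[2];yaw=np.arctan2(x[1],x[0]);print(yaw)
Rm=np.array([[np.cos(yaw),-np.sin(yaw)],[np.sin(yaw),np.cos(yaw)]])
for n,p,z in(("nut",(292,249),.034),("pocket",(361,215),.024),("pivot",(341,209),.03),("stud",(337,193),.0405)):
    w=ray(c,p,z)[:2];print(n,w,Rm.T@(w-ce)*1000)
print("pocket dr",ce+Rm@[.105,-.065])
for n,p,z in(("tub",(202,232),.059),("block",(430,280),.025)):print(n,ray(c,p,z))
E
```

```text
[0.42152875 0.05485156]
[0.6412384  0.13647151]
[ 0.74906051 -0.17056991]
[ 0.52875544 -0.25066712]
[ 0.58514577 -0.05747849] [np.float64(0.323788868160532), np.float64(0.2343803444006473), np.float64(0.3254228659504179), np.float64(0.2344139227263237)]
1.9084201729804
nut [ 0.55720012 -0.07841496] [-10.49760349  33.30309158]
pocket [0.60620822 0.06120014] [105.00170836 -59.18518298]
pivot [0.57286081 0.05010461] [105.57877673 -24.04506251]
stud [0.55166029 0.07198535] [133.24681902 -11.28934041]
pocket dr [0.61169533 0.06312467]
tub [ 0.43128788 -0.14363514  0.059     ]
block [ 0.76729925 -0.01275239  0.025     ]
```

```bash
cat >> h.py <<'E'
def plan(s,pos,yaw=None):
    """shift in tool axes (mm) and turn (deg) from measured pose to pos with tool-down yaw (deg)"""
    R=Ro.from_rotvec(s["orientation"]).as_matrix()
    print("shift tool mm",np.round(R.T@(np.asarray(pos)-s["tool_pos"])*1e3,1))
    if yaw is not None:
        T=(Ro.from_euler("z",yaw,degrees=True)*Ro.from_euler("x",180,degrees=True)).as_matrix()
        print("turn deg",np.round(np.degrees(Ro.from_matrix(R.T@T).as_rotvec()),2))
E
python3 - <<'E'
from h import *
from plant import robot
s=robot.read_state();c=np.load("wrist0.npz")
R=Ro.from_rotvec(s["orientation"]).as_matrix()
C=-c["R"].T@c["t"]
print("cam in tool",R.T@(C-s["tool_pos"]), "fwd",R.T@c["R"][2])
T=np.array([.585,0.0,.33])
Y=Ro.from_euler("z",19.3,degrees=True)*Ro.from_euler("x",180,degrees=True)
# place TCP so the camera axis hits the mid point on board
co=Y.apply(R.T@(C-s["tool_pos"])); f=Y.apply(R.T@c["R"][2])
tz=.34; k=(tz+co[2]-.024)/-f[2]
pos=np.array([.584,-.008,.024])-f*k-co; print(pos); plan(s,pos,19.3)
E
```

```text
cam in tool [ 8.11609168e-02 -2.66588879e-05  1.94338542e-02] fwd [-2.88719413e-01 -3.84280496e-04  9.57413679e-01]
[ 0.59185538 -0.00540345  0.34      ]
shift tool mm [ 562.9 -416.9   64.6]
turn deg [-0.1  -0.01 -1.84]
```

>>> drive_tool(moves=[93,35,-26,4,0,0,0,93,35,-26,4,0,0,0,93,35,-26,4,0,0,0,93,35,-26,4,0,0,0,93,35,-26,4,0,0,0,93,35,-26,4,0,0,0,93,35,-26,4,0,0,0,93,35,-26,4,0,0,0])

```text
t: 0.9
tool_pos: [0.3853, -0.2882, 0.3723]
orientation: [-3.105, -0.477, 0.0]
force: [0.3, 0.0, -0.2]
opening: 0.0928
gripper_force: 0.0
```

>>> drive_tool(moves=[93,35,-26,4,0,0,0,93,35,-26,4,0,0,0,93,35,-26,4,0,0,0,93,35,-26,4,0,0,0,93,35,-26,4,0,0,0,93,35,-26,4,0,0,0,93,35,-26,4,0,0,0,93,35,-26,4,0,0,-1.84])

```text
t: 1.7
tool_pos: [0.5901, -0.0057, 0.3401]
orientation: [-3.097, -0.527, 0.001]
force: [0.5, -0.2, -0.0]
opening: 0.0931
gripper_force: 0.0
```

```bash
python3 - <<'E'
from h import *
from plant import robot
c=robot.read_camera("wrist");np.savez("wrist1.npz",**c);cv2.imwrite("pics/wrist1.png",c["color"][:,:,::-1])
s=robot.read_state();print(s["t"],s["tool_pos"],s["orientation"],s["dq"].round(3));plan(s,[.592,-.005,.34],19.3)
E
```

```text
1.75 [ 0.59203703 -0.00101454  0.3389841 ] [-3.09239859e+00 -5.35106269e-01 -8.18100802e-04] [-0.06  -0.046  0.059 -0.005  0.006 -0.072]
shift tool mm [-1.4  3.7 -1. ]
turn deg [-0.18 -0.06  0.33]
```

View pics/wrist1.png

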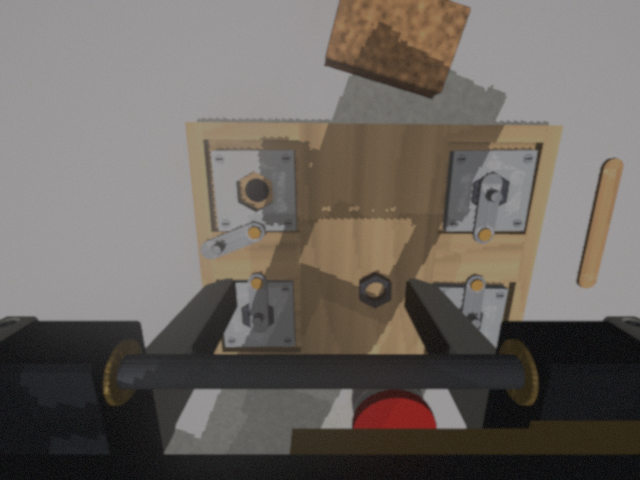

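The wrist view shows the board upright: empty pocket at (256,190), pivot at (256,231), stud at (219,246) and nut at (375,289). I'll rectify the pocket and nut areas.

```bash
python3 - <<'E'
from h import *
from plant import robot
c=robot.read_camera("wrist");np.savez("wrist2.npz",**c)
P=ray(c,(256,190),.024);N=ray(c,(375,289),.034);V=ray(c,(256,231),.0315);S=ray(c,(219,246),.0405)
# board yaw from corners
B=[ray(c,p,.024)[:2] for p in((187,123),(561,126))];d=B[0]-B[1];yaw=np.arctan2(d[1],d[0]);print("yaw",yaw,np.linalg.norm(d))
print(P,N,V,S)
a=rect(c,P,yaw,60,6.5,.024);b=rect(c,N,yaw,60,6.5,.034)
for m in(a,b):cv2.drawMarker(m,(195,195),(0,0,255),0,12)
cv2.imwrite("pics/r1.png",cv2.convertScaleAbs(np.hstack([a,b]),alpha=1.5))
E
```

```text
yaw 1.9056036663477949 0.31598838914711064
[0.60953189 0.0673947  0.024     ] [ 0.55969094 -0.06627584  0.034     ] [0.57549076 0.05588207 0.0315    ] [0.55408126 0.08200759 0.0405    ]
```

View pics/r1.png

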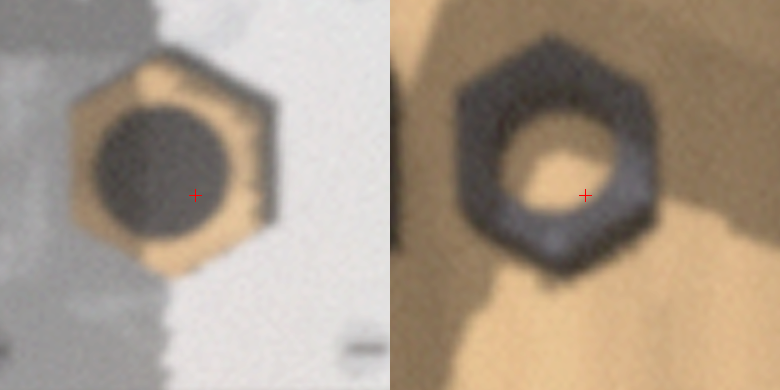

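The left crop shows the pocket hexagon centred near (173,162), almost square to the board. The right crop shows the nut's bore centred near (557,161), turned about 3° counter-clockwise. Now the targets.

```bash
python3 - <<'E'
from h import *
from plant import robot
yaw=1.907;e=np.array([np.cos(yaw),np.sin(yaw)]);f=np.array([-e[1],e[0]])
P=np.array([.60953,.06739])+(-3.3*e+5.1*f)/1e3;N=np.array([.55969,-.06628])+(-4.3*e+5.2*f)/1e3
print("P",P,"N",N);d=P-N;print("board d mm",d@e*1e3,d@f*1e3)
s=robot.read_state();print(s["t"],s["tool_pos"])
g60=np.cos(-np.pi/3)*e+np.sin(-np.pi/3)*f;print("leg1 dir",g60,np.degrees(np.arctan2(g60[1],g60[0])))
a=-(d@f)/np.sin(np.pi/3);print("leg1",a*1e3,"leg2",(d@e-a/2)*1e3)
# leg1: tool y along -60 dir reversed => yaw
print("q",s["q"]); plan(s,[*N,.26],-41)
plan(s,[*N,.26],19.3)
E
```

```text
P [0.60580422 0.06259224] N [ 0.55619972 -0.07205477]
board d mm 110.74383760698387 -91.24814648303031
1.8 [ 0.59079222 -0.00328326  0.33905331]
leg1 dir [0.65258717 0.75771366] 49.263051531448
leg1 105.36428387006391 leg2 58.061695671951924
q [-0.09285313  0.14535686  1.5927494   0.00163717  1.40518529  1.13548781]
shift tool mm [-55.6  53.3  79. ]
turn deg [-0.09  0.11 60.61]
shift tool mm [-55.6  53.3  79. ]
turn deg [-0.12  0.05  0.31]
```

>>> drive_tool(moves=[60,-19,18,15,0,0,0,60,-19,18,20,0,0,0,60,-18,17,25,0,0,0,60,0,0,10,0,0,7.58,60,0,0,0,0,0,7.58,60,0,0,0,0,0,7.58,60,0,0,0,0,0,7.58,60,0,0,0,0,0,7.58])

```text
t: 2.6
tool_pos: [0.5536, -0.0765, 0.2703]
orientation: [3.099, -0.517, -0.002]
force: [0.4, 0.3, 0.1]
opening: 0.0599
gripper_force: 0.0
```

>>> drive_tool(moves=[60,0,0,0,0,0,7.58,60,0,0,0,0,0,7.58,60,0,0,0,0,0,7.58,60,0,0,0,0,0,0,60,0,0,0,0,0,0])

```text
t: 3.1
tool_pos: [0.5538, -0.0763, 0.2705]
orientation: [2.941, -1.104, -0.001]
force: [-0.5, -0.1, -0.6]
opening: 0.0598
gripper_force: 0.0
```

```bash
python3 - <<'E'
from h import *
from plant import robot
c=robot.read_camera("wrist");np.savez("wrist3.npz",**c);cv2.imwrite("pics/wrist3.png",c["color"][:,:,::-1])
s=robot.read_state();print(s["t"],s["tool_pos"],s["force"],s["opening"])
plan(s,[.5562,-.07205,.2115],-41)
G=s["tool_pos"]+Ro.from_rotvec(s["orientation"]).as_matrix()@[0,0,.186];print("tip px",G,proj(c,G),"nut px",proj(c,[.5562,-.07205,.034]))
E
```

```text
3.15 [ 0.55387249 -0.07620817  0.27059572] [7.33201645e-01 1.50221778e-01 8.37922080e-05] 0.06009120147876774
shift tool mm [-1.  -4.7 59.1]
turn deg [ 0.01  0.02 -0.14]
tip px [ 0.55380457 -0.07620303  0.08459573] [320.97157526 293.453603  ] nut px [314.14801602 262.68535407]
```

View pics/wrist3.png

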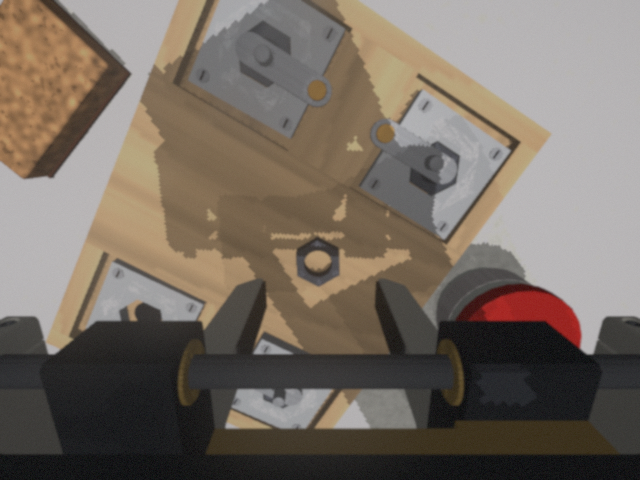

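The nut is at (318,259), nearly centred between the fingers, with its flats square to the closing line and the way down clear.

>>> drive_tool(moves=[55,1,-2,20,0,0,0,55,0,0,20,0,0,0,55,0,0,12,0,0,0,55,0,0,4,0,0,0,55,0,0,1,0,0,0,55,0,0,0,0,0,0,55,0,0,0,0,0,0])

```text
t: 3.85
tool_pos: [0.5567, -0.0753, 0.2148]
orientation: [-2.939, 1.108, -0.003]
force: [0.9, 0.2, 0.4]
opening: 0.0549
gripper_force: 0.0
```

>>> drive_tool(moves=[40,0,0,0,0,0,0,36,0,0,0,0,0,0,34,0,0,0,0,0,0,32,0,0,0,0,0,0,30.5,0,0,0,0,0,0,30.5,0,0,0,0,0,0,30.5,0,0,0,0,0,0], grip_force=3)

```text
t: 4.55
tool_pos: [0.5561, -0.0752, 0.2137]
orientation: [2.939, -1.109, -0.0]
force: [-0.4, 0.2, 0.7]
opening: 0.0304
gripper_force: 0.2
```

```bash
python3 - <<'E'
from h import *
from plant import robot
c=robot.read_camera("wrist");np.savez("wrist4.npz",**c);cv2.imwrite("pics/wrist4.png",c["color"][:,:,::-1])
s=robot.read_state();print(s["t"],s["tool_pos"],s["force"],s["opening"],s["gripper_force"])
plan(s,[.5562,-.07205,.2115],-40.7)
E
```

```text
4.6 [ 0.55614733 -0.07520014  0.21370854] [-0.08668454 -0.90023916  1.16363665] 0.030588523300443576 0.15939643140882254
shift tool mm [-2.  -2.4  2.2]
turn deg [ 0.01  0.   -0.64]
```

View pics/wrist4.png

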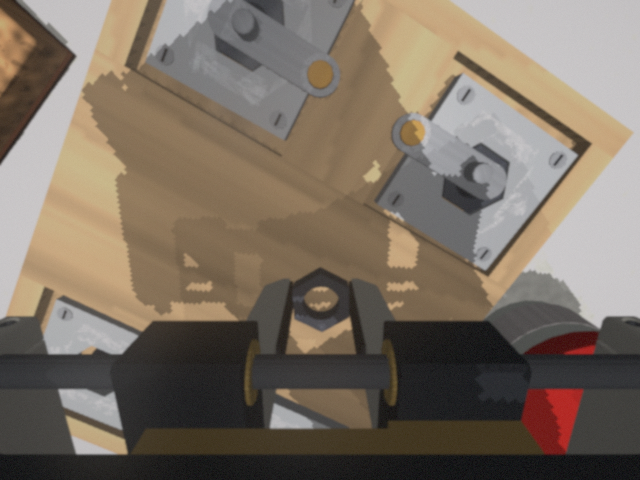

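The nut at (321,297) sits between the pads, flats against them. I'll check its offset along the pads.

```bash
python3 - <<'E'
from h import *
c=np.load("wrist4.npz");w=ray(c,(321,297),.034);print(w)
from plant import robot
s=robot.read_state();R=Ro.from_rotvec(s["orientation"]).as_matrix()
print(R.T@(w-s["tool_pos"])*1e3)
E
```

```text
[ 0.55691784 -0.0757414   0.034     ]
[ 9.40399651e-01 -1.21227148e-01  1.79708503e+02]
```

>>> drive_tool(moves=[30.5,1,0,2,0,0,-0.6,31,0,0,0,0,0,0,32,0,-3,0,0,0,0,32,0,-6,0,0,0,0,32,0,-6,0,0,0,0,32,0,-6,0,0,0,0,32,0,-6,0,0,0,0,32,0,0,0,0,0,0])

```text
t: 5.4
tool_pos: [0.5751, -0.0546, 0.2118]
orientation: [-2.945, 1.092, -0.001]
force: [-0.1, 0.8, 0.1]
opening: 0.0316
gripper_force: 0.0
```

>>> drive_tool(moves=[32,0,-6,0,0,0,0,32,0,-8,0,0,0,0,32,0,-8,0,0,0,0,32,0,-8,0,0,0,0,32,0,-8,0,0,0,0,32,0,-6,0,0,0,0,32,0,-3,0,0,0,0,32,0,0,0,0,0,0])

```text
t: 6.2
tool_pos: [0.6054, -0.0193, 0.2117]
orientation: [-2.945, 1.093, -0.0]
force: [-0.0, 0.2, 0.2]
opening: 0.032
gripper_force: 0.0
```

```bash
python3 - <<'E'
from h import *
from plant import robot
c=robot.read_camera("wrist");np.savez("wrist5.npz",**c)
cv2.imwrite("pics/wrist5.png",c["color"][:,:,::-1])
s=robot.read_state();print(s["t"],s["tool_pos"],s["force"],s["opening"],s["gripper_force"])
E
```

```text
6.25 [ 0.60526386 -0.01959876  0.21165714] [0.17570192 0.71977923 0.50190255] 0.03186908349892732 0.0
```

View pics/wrist5.png

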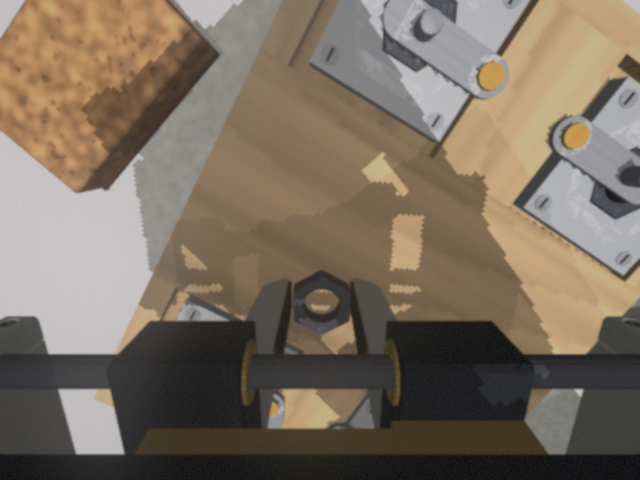

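The nut has followed and is still square between the pads at (321,300). Finishing leg 1, then opening and turning the tool around it.

>>> drive_tool(moves=[32,0,-6,0,0,0,0,32,0,-8,0,0,0,0,32,0,-8,0,0,0,0,32,0,-6,0,0,0,0,32,0,-3,0,0,0,0,32,0,0,0,0,0,0,50,0,0,0,0,0,0,60,0,0,0,0,0,0])

```text
t: 7.05
tool_pos: [0.6253, 0.0036, 0.2117]
orientation: [2.945, -1.094, -0.0]
force: [-0.1, -0.5, 0.6]
opening: 0.0435
gripper_force: 0.0
```

>>> drive_tool(moves=[60,0,0,0,0,0,-7.5,60,0,0,0,0,0,-7.5,60,0,0,0,0,0,-7.5,60,0,0,0,0,0,-7.5,60,0,0,0,0,0,-7.5,60,0,0,0,0,0,-7.5,60,0,0,0,0,0,-7.5,60,0,0,0,0,0,-7.5])

```text
t: 7.85
tool_pos: [0.6253, 0.0035, 0.2118]
orientation: [3.096, 0.533, -0.0]
force: [0.7, -0.3, -0.0]
opening: 0.0599
gripper_force: 0.0
```

>>> drive_tool(moves=[60,0,0,0,0,0,0,60,0,0,0,0,0,0])

```text
t: 8.05
tool_pos: [0.6254, 0.0036, 0.2117]
orientation: [-3.098, -0.519, 0.0]
force: [-0.7, 0.1, 0.4]
opening: 0.0599
gripper_force: 0.0
```

```bash
python3 - <<'E'
from h import *
from plant import robot
c=robot.read_camera("wrist");np.savez("wrist6.npz",**c)
cv2.imwrite("pics/wrist6.png",c["color"][:,:,::-1])
s=robot.read_state();print(s["t"],s["tool_pos"],s["force"],s["opening"]);plan(s,s["tool_pos"],19.3)
E
```

```text
8.1 [0.62536041 0.00362775 0.21172505] [0.59000467 0.02013499 0.29237667] 0.05943562886821019
shift tool mm [0. 0. 0.]
turn deg [-0.    0.01 -0.25]
```

View pics/wrist6.png

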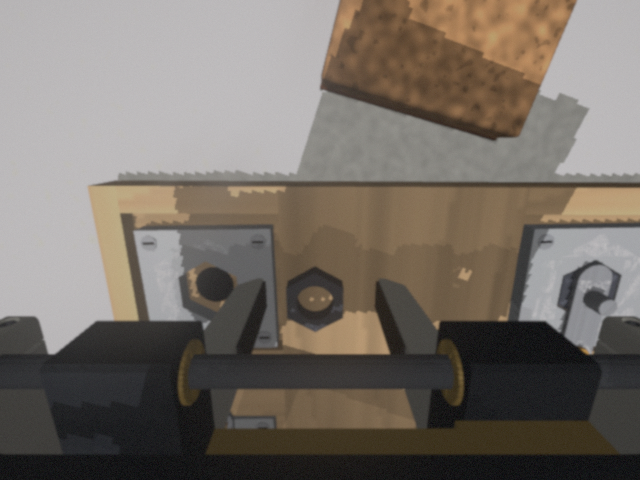

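The nut at (315,298) is free inside the open fingers and the pocket is at about (210,285), partly behind a finger. I'll fit both hexagons numerically and overlay the fit.

```bash
cat >> h.py <<'E'
from scipy.optimize import differential_evolution
def hexpts(x,y,yaw,af,z,n=15):
    v=[(af/3**.5)*np.array([np.cos(yaw+np.pi/6+k*np.pi/3),np.sin(yaw+np.pi/6+k*np.pi/3)]) for k in range(7)]
    return np.array([[x+p[0],y+p[1],z] for k in range(6) for t in np.linspace(0,1,n,endpoint=False) for p in [v[k]*(1-t)+v[k+1]*t]])
def fithex(c,x0,y0,af,z,mask=None,r=.005,yaw0=1.907):
    g=cv2.GaussianBlur(c["color"].mean(2).astype(np.float32),(0,0),.8)
    G=np.hypot(cv2.Sobel(g,5,1,0),cv2.Sobel(g,5,0,1));G=np.minimum(G,np.percentile(G,97))
    if mask is not None:G[mask>0]=0
    def f(p):
        q=np.array([proj(c,X) for X in hexpts(*p,af,z)],np.float32)
        return -float(cv2.remap(G,q[None,:,0],q[None,:,1],1).mean())
    o=differential_evolution(f,[(x0-r,x0+r),(y0-r,y0+r),(yaw0-.08,yaw0+.08)],seed=1,maxiter=40,popsize=12)
    return o.x,-o.fun
E
python3 - <<'E'
from h import *
c6=np.load("wrist6.npz");c6={k:c6[k] for k in c6};c2=dict(np.load("wrist2.npz"))
m=np.zeros((480,640),np.uint8);cv2.fillPoly(m,[np.array([[270,275],[180,345],[180,480],[450,480],[450,340],[370,275],[370,345],[270,345]])],255)
e=np.array([np.cos(1.907),np.sin(1.907)]);f=np.array([-e[1],e[0]])
out=[]
for c,px,pn,mk in((c6,(210,284),(315,298),m),(c2,None,None,None)):
    p0=ray(c,px,.024) if px else np.array([.6058,.0626]);n0=ray(c,pn,.034) if pn else np.array([.5562,-.0721])
    P,sp=fithex(c,p0[0],p0[1],.032,.024,mk);N,sn=fithex(c,n0[0],n0[1],.030,.034)
    d=P[:2]-N[:2];print("P",P,sp,"N",N,sn,"d board",d@e*1e3,d@f*1e3)
    im=cv2.convertScaleAbs(c["color"][:,:,::-1],alpha=1.3);cen=(proj(c,[*P[:2],.024])+proj(c,[*N[:2],.03]))/2;x,y=cen.astype(int)
    s=4;cr=im[max(y-50,0):y+50,x-100:x+100];cr=cv2.resize(cr,None,fx=s,fy=s,interpolation=2)
    for h,af,z in((P,.032,.024),(N,.03,.034)):
        q=(np.array([proj(c,X) for X in hexpts(*h,af,z,3)])-[x-100,max(y-50,0)]+.5)*s
        for a in q:cv2.circle(cr,tuple(int(v) for v in a),2,(0,0,255),-1)
    out.append(cr[:300])
out[1]=out[1][:, :800];w=min(o.shape[1] for o in out)
cv2.imwrite("pics/fit.png",np.vstack([o[:,:w] for o in out])[:600])
E
```

```text
P [0.60531873 0.06298945 1.91929237] 56.1377067565918 N [0.6231005  0.00603479 1.91443182] 70.0945816040039 d board 59.632304282550564 -2.0034306670114104
P [0.60548873 0.0630249  1.90429234] 64.7070541381836 N [ 0.55723549 -0.07128777  1.94787651] 59.689231872558594 d board 110.87400848645474 -89.86224518207403
```

View pics/fit.png

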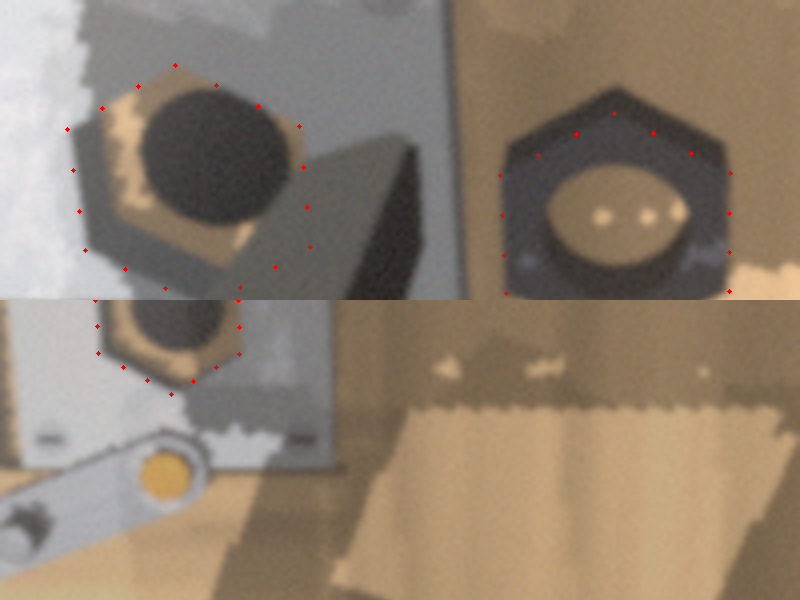

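The fitted hexagons match the pocket rim and the nut's top face. The pocket lies 59.6 mm along board +x and 2.0 mm towards -y from the nut, both at nearly the same angle.

>>> drive_tool(moves=[45,-1,-2,0,0,0,0,40,0,0,0,0,0,0,36,0,0,0,0,0,0,33,0,0,0,0,0,0,30.5,0,0,0,0,0,0,30,0,0,0,0,0,0,30,1,0,0,0,0,0,30,1,0,0,0,0,0], grip_force=3)

```text
t: 8.9
tool_pos: [0.6258, 0.006, 0.2117]
orientation: [-3.097, -0.526, 0.0]
force: [-0.7, 0.1, 0.5]
opening: 0.0299
gripper_force: 0.1
```

>>> drive_tool(moves=[30,0,0,0,0,0,0,32,0,0,0,0,0,0,32,0,-5,0,0,0,0,32,0,-5,0,0,0,0,32,0,-5,0,0,0,0,32,0,-5,0,0,0,0,32,0,-3,0,0,0,0,32,0,0,0,0,0,0])

```text
t: 9.7
tool_pos: [0.6179, 0.0283, 0.2117]
orientation: [-3.097, -0.527, 0.0]
force: [-0.4, -0.5, 0.8]
opening: 0.0322
gripper_force: 0.0
```

```bash
cat > m.py <<'E'
from h import *
from plant import robot
import sys
c=robot.read_camera("wrist");np.savez(sys.argv[1],**c)
s=robot.read_state();print(s["t"],s["tool_pos"],s["force"].round(1),s["opening"])
R=Ro.from_rotvec(s["orientation"]).as_matrix();print("R yaw",np.degrees(np.arctan2(R[1,0],R[0,0])))
n0=s["tool_pos"]
N,sn=fithex(c,n0[0],n0[1],.03,.034);P,sp=fithex(c,.6054,.0630,.032,.024,r=.004)
print("N",N,sn,"tool",R.T[:2]@(np.array([N[0],N[1],s["tool_pos"][2]])-s["tool_pos"])*1e3,"P",P,sp,"d tool mm",R.T[:2,:2]@(P[:2]-N[:2])*1e3)
print("hole dark px:",proj(c,[.6054,.0630,.024]))
E
python3 m.py w7.npz
```

```text
9.75 [0.61805615 0.02798755 0.2117577 ] [0.2 0.3 0.6] 0.03194023528859993
R yaw 19.28964956665469
N [0.61615676 0.02688611 1.88082314] 64.15370178222656 tool [-2.15660745  0.41214876] P [0.60500472 0.06246982 1.87877615] 62.46793746948242 d tool mm [  1.2288806  -37.27006576]
hole dark px: [254.47100624 293.13414419]
```

>>> drive_tool(moves=[33,-2,1,0,0,0,0,30,0,0,0,0,0,0,28,0,0,0,0,0,0,28,0,0,0,0,0,0,28,1,0,0,0,0,0,28,1,0,0,0,0,0,28,0,0,0,0,0,0], grip_force=3)

```text
t: 10.45
tool_pos: [0.6186, 0.0268, 0.2117]
orientation: [-3.097, -0.526, -0.0]
force: [0.1, 0.5, -0.3]
opening: 0.0296
gripper_force: 3.0
```

```bash
python3 m.py w8.npz
```

```text
10.5 [0.61854209 0.02674632 0.21170237] [-0.1 -0.  -0.4] 0.03012953287659207
R yaw 19.264515551565857
N [0.61851608 0.02673515 1.89180937] 60.09135055541992 tool [-0.02824382  0.00196044] P [0.60509512 0.06245619 1.92236763] 56.417030334472656 d tool mm [ -0.88401908 -38.14883724]
hole dark px: [251.4984888  293.45122308]
```

>>> drive_tool(moves=[28,-0.5,0,0,0,0,0,28,0,0,0,0,0,0,31,0,0,0,0,0,0,32,0,-4,0,0,0,0,32,0,-6,0,0,0,0,32,0,-6,0,0,0,0,32,0,-6,0,0,0,0,32,0,-6,0,0,0,0])

```text
t: 11.3
tool_pos: [0.6085, 0.0537, 0.2118]
orientation: [-3.097, -0.526, -0.0]
force: [0.4, -0.4, -0.2]
opening: 0.0316
gripper_force: 0.2
```

>>> drive_tool(moves=[32,0,-4,0,0,0,0,32,0,-2,0,0,0,0,32,0,-1,0,0,0,0,32,0,-1,0,0,0,0,32,0,-1,0,0,0,0,32,0,-1,0,0,0,0,32,0,-1,0,0,0,0,32,0,-1,0,0,0,0])

```text
t: 12.1
tool_pos: [0.6048, 0.0644, 0.2117]
orientation: [-3.097, -0.526, 0.0]
force: [0.1, 0.2, 0.3]
opening: 0.0322
gripper_force: 0.0
```

```bash
python3 m.py w9.npz; python3 - <<'E'
from h import *
c=dict(np.load("w9.npz"));print("z.024 fit",fithex(c,.6054,.063,.03,.0235))
D=c["depth"];p=proj(c,[.6054,.063,.03]).astype(int);print(p,D[p[1]-16:p[1]+17:4,p[0]-24:p[0]+25:6].round(3))
E
```

```text
12.15 [0.6047162  0.06452805 0.21169918] [-0.2  1.4  0.7] 0.03225780196642332
R yaw 19.266146252871803
N [0.60971194 0.06407067 1.9217537 ] 72.96211242675781 tool [4.56504179 2.0801374 ] P [0.60552215 0.06232299 1.90156661] 75.97364044189453 d tool mm [-4.53180146  0.26735766]
hole dark px: [323.09501084 292.31959508]
z.024 fit (array([0.60589479, 0.06324768, 1.87504491]), np.float64(53.96497344970703))
[323 297] [[0.182 0.182 0.183 0.193 0.193 0.193 0.192 0.184 0.182]
 [0.183 0.184 0.193 0.    0.193 0.193 0.194 0.194 0.182]
 [0.184 0.184 0.195 0.194 0.193 0.193 0.194 0.195 0.184]
 [0.185 0.186 0.194 0.195 0.195 0.196 0.195 0.19  0.184]
 [0.184 0.186 0.19  0.196 0.195 0.197 0.195 0.187 0.185]
 [0.185 0.184 0.186 0.193 0.195 0.194 0.19  0.186 0.186]
 [0.191 0.186 0.188 0.187 0.19  0.19  0.186 0.187 0.187]
 [0.187 0.188 0.187 0.188 0.188 0.186 0.187 0.187 0.188]
 [0.187 0.188 0.19  0.187 0.189 0.187 0.188 0.187 0.187]]
```

```bash
cat > ring.py <<'E'
from h import *
import sys
c=dict(np.load(sys.argv[1]));D=c["depth"];v,u=np.mgrid[0:480,0:640]
K=c["mtx"];X=np.stack([(u-K[0,2])/K[0,0]*D,(v-K[1,2])/K[1,1]*D,D],-1)
W=(X-c["t"])@c["R"];ok=D>0
d=W[...,:2]-[.6055,.0629];r=np.hypot(d[...,0],d[...,1]);a=np.degrees(np.arctan2(d[...,1],d[...,0]))-109.3
for lo,hi in((0,.007),(.0115,.0145),(.018,.026)):
    o=[]
    for k in range(12):
        m=ok&(r>lo)&(r<hi)&(np.abs((a-30*k+180)%360-180)<15);o.append((round(float(np.median(W[...,2][m]))*1e3,1) if m.sum()>3 else None))
    print(lo,hi,o)
E
python3 ring.py w9.npz;python3 ring.py wrist2.npz
```

```text
0 0.007 [14.5, 14.5, 14.7, 14.4, 14.6, 14.7, 14.4, 14.6, 14.4, 14.9, 14.4, 14.8]
0.0115 0.0145 [24.1, 24.2, 24.3, 24.3, 24.1, 24.2, 35.8, 24.2, 24.2, 24.2, 24.3, 24.2]
0.018 0.026 [107.2, 42.9, 24.6, 24.6, 24.6, 26.1, None, 68.3, 140.3, 142.1, 140.7, 73.8]
0 0.007 [261.6, 261.8, 261.7, 261.8, 261.8, 261.8, 261.5, 254.8, 254.8, 254.5, 254.6, 255.0]
0.0115 0.0145 [253.3, 261.7, 262.0, 261.9, 270.8, 255.4, 252.3, 14.1, 14.1, 14.2, 14.3, 14.4]
0.018 0.026 [244.8, 260.6, 261.7, 203.7, 251.8, 272.4, 253.8, 24.7, 24.6, 24.4, 24.7, 24.7]
```

The nut's top is level all round at 0.4 mm below the face, so it is home. Lifting off and backing up to see the button.

>>> drive_tool(moves=[36,0,1,0,0,0,0,36,0,0,-10,0,0,0,36,0,0,-25,0,0,0,30,-25,0,-25,0,0,0,20,-25,0,0,0,0,0,16,-20,0,0,0,0,0,16,0,0,0,0,0,0,16,0,0,0,0,0,0])

```text
t: 12.95
tool_pos: [0.5394, 0.0402, 0.2726]
orientation: [3.097, 0.525, 0.002]
force: [0.3, -0.4, 0.2]
opening: 0.0159
gripper_force: 0.0
```

```bash
python3 - <<'E'
from h import *
from plant import robot
c=robot.read_camera("wrist");np.savez("w10.npz",**c);cv2.imwrite("pics/w10.png",c["color"][:,:,::-1])
s=robot.read_state();print(s["t"],s["tool_pos"],s["opening"])
D=c["depth"];v,u=np.mgrid[0:480,0:640];K=c["mtx"]
W=(np.stack([(u-K[0,2])/K[0,0]*D,(v-K[1,2])/K[1,1]*D,D],-1)-c["t"])@c["R"]
near=(D>0)&(np.hypot(W[...,0]-.57,W[...,1]-.06)<.07)
m=near&(W[...,2]>.0385)&(W[...,2]<.0425);print("stud",m.sum(),np.median(W[m],0),W[m].std(0))
h=cv2.cvtColor(c["color"],cv2.COLOR_RGB2HSV);o=near&(h[...,1]>140)&(W[...,2]>.029)&(W[...,2]<.034)
print("screw",o.sum(),np.median(W[o],0),W[o].std(0),np.median(u[o]),np.median(v[o]))
E
python3 ring.py w10.npz
```

```text
13.0 [0.53970673 0.04037273 0.27251326] 0.015836147623440707
stud 161 [0.54813926 0.07872768 0.04090531] [0.00243597 0.00246    0.00074187]
screw 97 [0.52457424 0.03572261 0.03211187] [0.00238311 0.00204969 0.00067772] 319.0 280.0
0 0.007 [14.8, 14.4, 14.6, 14.7, 14.5, 14.4, 14.8, 14.6, 14.9, 14.6, 14.5, 14.6]
0.0115 0.0145 [24.3, 24.2, 24.1, 24.1, 24.3, 24.2, 24.2, 24.2, 24.1, 24.2, 24.2, 24.1]
0.018 0.026 [24.7, 24.6, 24.6, 24.6, 24.6, 24.6, 24.7, 24.6, 24.6, 24.7, 24.7, 24.6]
```

View pics/w10.png

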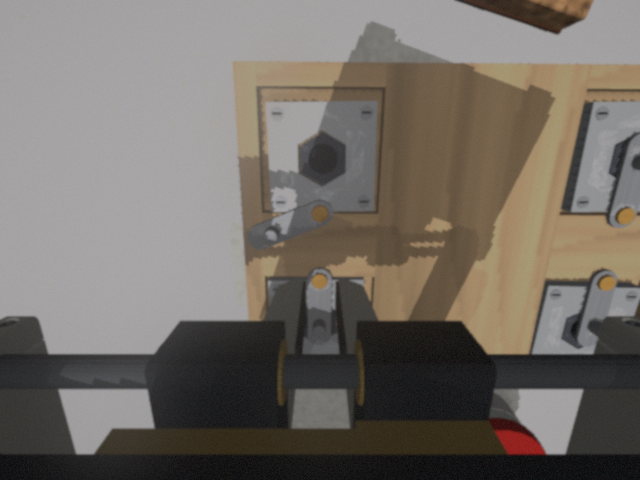

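The nut fills the pocket at (321,158), the button pivot is at (320,213) and its stud at (271,235). Next, the arc waypoints.

```bash
python3 - <<'E'
from h import *
from plant import robot
c=dict(np.load("w10.npz"));V=ray(c,(320,213.5),.0315)[:2];S=np.array([.54814,.07873])
e=np.array([np.cos(1.907),np.sin(1.907)]);f=np.array([-e[1],e[0]])
print("V",V,"pocket rel",np.array([(np.array([.6055,.0629])-V)@e,(np.array([.6055,.0629])-V)@f])*1e3,"r",np.linalg.norm(S-V))
d=S-V;th=np.arctan2(d@e,-(d@f));print("theta",np.degrees(th))
s=robot.read_state();psi=19.3+np.degrees(th);print("psi",psi)
plan(s,[*S,.2725],psi)
# arc: stepwise moves in tool frame
n=14;a=np.radians(np.degrees(th)/n);r=.036
print("per-step turn deg",np.degrees(a),"tangential chord mm (tool y)",2*r*np.sin(a/2)*1e3, "x",-0)
E
```

```text
V [0.57134908 0.05158604] pocket rel [ -0.58604644 -35.97148199] r 0.03571352753862701
theta 111.26860392546637
psi 130.56860392546636
shift tool mm [ 20.6 -33.4   0. ]
turn deg [ 1.0000e-01 -3.0000e-02 -1.1131e+02]
per-step turn deg 7.947757423247598 tangential chord mm (tool y) 4.989720569692142 x 0
```

>>> drive_tool(moves=[18,10.5,-17,0,0,0,0,18,10,-16.5,0,0,0,0,18,0,0,0,0,0,-7.95,18,0,0,0,0,0,-7.95,18,0,0,0,0,0,-7.95,18,0,0,0,0,0,-7.95,18,0,0,0,0,0,-7.95,18,0,0,0,0,0,-7.95])

```text
t: 13.8
tool_pos: [0.5482, 0.0791, 0.2718]
orientation: [2.615, 1.741, 0.0]
force: [0.7, -0.7, -0.4]
opening: 0.0183
gripper_force: 0.0
```

>>> drive_tool(moves=[18,0,0,0,0,0,-7.95,18,0,0,0,0,0,-7.95,18,0,0,0,0,0,-7.95,18,0,0,0,0,0,-7.95,18,0,0,0,0,0,-7.95,18,0,0,0,0,0,-7.95,18,0,0,0,0,0,-7.95,18,0,0,0,0,0,-7.95])

```text
t: 14.6
tool_pos: [0.5482, 0.0791, 0.2718]
orientation: [1.305, 2.857, 0.0]
force: [-0.8, -0.3, -0.6]
opening: 0.018
gripper_force: 0.0
```

>>> drive_tool(moves=[18,0,0,0,0,0,0,18,0,0,0,0,0,0])

```text
t: 14.8
tool_pos: [0.5479, 0.0789, 0.2717]
orientation: [1.319, 2.851, 0.0]
force: [-0.5, -0.6, 0.3]
opening: 0.018
gripper_force: 0.0
```

```bash
python3 - <<'E'
from h import *
from plant import robot
s=robot.read_state();print(s["t"],s["tool_pos"],s["opening"]);plan(s,[.5481,.0787,.2185],130.6)
c=robot.read_camera("wrist");D=c["depth"];v,u=np.mgrid[0:480,0:640];K=c["mtx"]
W=(np.stack([(u-K[0,2])/K[0,0]*D,(v-K[1,2])/K[1,1]*D,D],-1)-c["t"])@c["R"]
m=(D>0)&(np.hypot(W[...,0]-.548,W[...,1]-.079)<.015)&(W[...,2]>.0385)&(W[...,2]<.0425);print("stud",m.sum(),np.median(W[m],0),W[m].std(0))
E
```

```text
14.8 [0.5478673  0.07892852 0.27172579] 0.01798856277565935
shift tool mm [-0.3  0.  53.2]
turn deg [ 0.01  0.   -0.26]
stud 153 [0.54688055 0.07942615 0.04087638] [0.00242861 0.00249041 0.00078605]
```

>>> drive_tool(moves=[18,0,0,25,0,0,0,18,0,0,15,0,0,0,18,0,0,8,0,0,0,18,0,0,5,0,0,0,16,0,0,0,0,0,0,14,0,0,0,0,0,0,13,0,0,0,0,0,0,13,0,0,0,0,0,0])

```text
t: 15.65
tool_pos: [0.5477, 0.0787, 0.2195]
orientation: [1.313, 2.853, 0.001]
force: [1.0, 0.2, 0.2]
opening: 0.0132
gripper_force: 0.0
```

>>> drive_tool(moves=[13,-0.1,2.5,0,0,0,3.97,13,-0.35,5,0,0,0,7.95,13,-0.35,5,0,0,0,7.95,13,-0.35,5,0,0,0,7.95,13,-0.35,5,0,0,0,7.95,13,-0.35,5,0,0,0,7.95,13,-0.1,2.5,0,0,0,3.97,13,0,0,0,0,0,0])

```text
t: 16.45
tool_pos: [0.5756, 0.087, 0.2191]
orientation: [2.356, 2.078, 0.001]
force: [0.4, 0.0, 0.2]
opening: 0.013
gripper_force: 0.0
```

```bash
python3 - <<'E'
from h import *
from plant import robot
s=robot.read_state();print(s["t"],s["tool_pos"],s["opening"],s["force"])
V=np.array([.57135,.05159]);d=s["tool_pos"][:2]-V;print("r",np.linalg.norm(d),"theta",np.degrees(np.arctan2(d[1],d[0]))-19.3)
R=Ro.from_rotvec(s["orientation"]).as_matrix();print("psi-19.3",np.degrees(np.arctan2(R[1,0],R[0,0]))-19.3)
E
```

```text
16.45 [0.5756332  0.08704676 0.21905881] 0.013044452781810115 [0.42420298 0.0369016  0.15265205]
r 0.03571452927672877 theta 63.8120092905134
psi-19.3 63.510464608480405
```

>>> drive_tool(moves=[13,-0.1,2.5,0,0,0,3.97,13,-0.35,5,0,0,0,7.95,13,-0.35,5,0,0,0,7.95,13,-0.35,5,0,0,0,7.95,13,-0.35,5,0,0,0,7.95,13,-0.35,5,0,0,0,7.95,13,-0.35,5,0,0,0,7.95,13,-0.1,2.5,0,0,0,3.97])

```text
t: 17.25
tool_pos: [0.603, 0.0676, 0.2189]
orientation: [-3.054, -0.735, 0.0]
force: [-1.3, 0.6, -0.7]
opening: 0.0131
gripper_force: 0.6
```

>>> drive_tool(moves=[13,0,2,0,0,0,3.2,13,0,1,0,0,0,1.6])

```text
t: 17.45
tool_pos: [0.6042, 0.065, 0.2188]
orientation: [-3.081, -0.611, 0.0]
force: [-1.0, 0.3, -1.4]
opening: 0.0134
gripper_force: 0.5
```

```bash
cat > b.py <<'E'
from h import *
from plant import robot
s=robot.read_state();print(s["t"],s["tool_pos"],s["opening"],s["force"])
V=np.array([.57135,.05159]);d=s["tool_pos"][:2]-V;print("r",np.linalg.norm(d),"theta",np.degrees(np.arctan2(d[1],d[0]))-19.3)
R=Ro.from_rotvec(s["orientation"]).as_matrix();print("psi-19.3",np.degrees(np.arctan2(R[1,0],R[0,0]))-19.3)
c=robot.read_camera("wrist");D=c["depth"];v,u=np.mgrid[0:480,0:640];K=c["mtx"]
W=(np.stack([(u-K[0,2])/K[0,0]*D,(v-K[1,2])/K[1,1]*D,D],-1)-c["t"])@c["R"]
m=(D>0)&(np.hypot(W[...,0]-V[0],W[...,1]-V[1])<.05)&(W[...,2]>.0395)&(W[...,2]<.042);S=np.median(W[m],0);d=S[:2]-V
print("stud",m.sum(),S,W[m].std(0),"theta",np.degrees(np.arctan2(d[1],d[0]))-19.3,np.linalg.norm(d))
E
python3 b.py
```

```text
17.45 [0.60418561 0.06496367 0.21883447] 0.013351659660221048 [-1.0444011   0.31147464 -1.43088792]
r 0.03545465612759006 theta 2.8606634962376987
psi-19.3 3.1493198670099645
stud 333 [0.60626522 0.06674543 0.04096896] [0.00521015 0.00718656 0.0006298 ] theta 4.163915530560843 0.03806257513106779
```

>>> drive_tool(moves=[13,0,1,0,0,0,1.6,13,0,1,0,0,0,1.6,13,0,0,0,0,0,0])

```text
t: 17.8
tool_pos: [0.6051, 0.0631, 0.2188]
orientation: [3.098, 0.524, 0.0]
force: [-0.6, 0.4, -0.2]
opening: 0.0128
gripper_force: 0.3
```

>>> drive_tool(moves=[13,0,1,0,0,0,0,13,0,0,0,0,0,0])

```text
t: 18.0
tool_pos: [0.6055, 0.0622, 0.2188]
orientation: [3.097, 0.526, 0.001]
force: [-0.1, 1.0, 0.1]
opening: 0.0128
gripper_force: 0.4
```

```bash
python3 b.py
```

```text
18.0 [0.60547473 0.06217597 0.21881607] 0.012773074053126339 [-0.11357552  0.97282125  0.05340069]
r 0.0357289749042146 theta -2.0653748511073324
psi-19.3 -0.034163750210762345
stud 321 [0.60735312 0.06383412 0.04089708] [0.00507643 0.0071032  0.00059476] theta -0.5176116363732746 0.03802819182222411
```

>>> drive_tool(moves=[13,0,0.5,0,0,0,0,13,0,0,0,0,0,0])

```text
t: 18.25
tool_pos: [0.6056, 0.0618, 0.2188]
orientation: [-3.097, -0.525, -0.0]
force: [0.1, 1.1, 0.2]
opening: 0.0129
gripper_force: 0.6
```

>>> drive_tool(moves=[13,0,0.5,0,0,0,0,13,0,0,0,0,0,0])

```text
t: 18.45
tool_pos: [0.6057, 0.0615, 0.2188]
orientation: [-3.097, -0.525, -0.0]
force: [0.4, 3.6, -0.0]
opening: 0.0133
gripper_force: 1.7
```

The stop is felt at 3.6 N. Backing off, opening and lifting clear.

>>> drive_tool(moves=[16,0,-1.5,0,0,0,0,20,0,0,0,0,0,0,20,0,0,-8,0,0,0,20,0,0,-20,0,0,0,20,-20,0,-30,0,0,0,20,-35,0,-20,0,0,0,20,0,0,0,0,0,0,20,0,0,0,0,0,0])

```text
t: 19.25
tool_pos: [0.5534, 0.0443, 0.2981]
orientation: [3.097, 0.524, 0.004]
force: [0.7, -0.5, -0.6]
opening: 0.0203
gripper_force: 0.0
```

```bash
python3 b.py; python3 - <<'E'
from h import *
from plant import robot
c=robot.read_camera("wrist");np.savez("w12.npz",**c)
E
python3 ring.py w12.npz
```

```text
19.25 [0.55341307 0.04428551 0.29809855] 0.02033231724587827 [ 0.70502441 -0.45424027 -0.55277904]
r 0.019367218805545535 theta -177.14227322555993
psi-19.3 -0.10174221574531828
stud 129 [0.60564567 0.06335073 0.04098641] [0.00240244 0.00245283 0.00056072] theta -0.3720456336714477 0.036256142309587916
0 0.007 [40.1, 40.7, 40.5, 41.0, 40.8, 30.3, 29.8, 31.3, 30.4, 33.6, 38.2, 39.7]
0.0115 0.0145 [24.1, 24.1, 29.1, 29.4, 29.0, 24.3, 24.0, 24.1, 28.9, 29.5, 29.2, 24.2]
0.018 0.026 [24.8, 24.8, 212.5, 211.4, 212.1, 24.7, 24.7, 24.8, 24.7, 24.8, 24.6, 24.5]
```

Button closed (stud at about 0°, over the pocket) and the nut still sits 0.5 mm below the face. Handing in.

```bash
python3 -c "
from plant import robot
print(robot.close_job())"
```

```text
the job is handed in; nothing more can be done
None
```

The nut was slid into the empty pocket and sits fully home, about 0.5 mm below the board's face. The turn button is closed over it on its stop, and the job was handed in at about 19 s with the arm clear and the tub, block and stick left alone.

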